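# Seat the camera and lock the copy-stand arm at its height ring

## Task

Set the product camera, screen up, into the tray at the end of the copy stand's arm and press it down flush. Then lift the arm with the cam lever still open until the top of its black collar is level with the underside of the thin ring on the column, and holding it there squeeze the lever shut along the bar; the arm slides down if it is let go, so do not let it fall, and finish still gripping bar and lever together at that height. Leave the sunglasses, carton, case and tape roll alone.

Things in the scene. Friction and masses are not known exactly. Their poses are not given: they have to be found in the camera images.
- camera_mid (a point): Centre (half-way up) of the product camera: a loose grey block 60 x 44 x 40 mm (its own x, y, z), 0.08 to 0.17 kg, lying lens down on the table to the left or right of the stand. Its black screen and buttons are on top (+z) and stay on top; its lens window is flush in the flat underside. Either way round fits the tray.
- tray_floor (a point): Centre of the inner floor of the open black camera tray at the arm's free end. Inside 64 x 48 mm (its x and y), walls 10 mm high, 4 mm thick; the camera's long side goes along x and has 2 mm play each side. x runs along the arm towards the column, y across it to the lever's side, z up. At the start the carriage rests on its bottom stop, which bears any pressing.
- boom_grip (a point): Where the arm's aluminium bar is gripped together with the lever: mid-section of the bar (20 mm wide in y, 22 mm high). Axes as the tray's. From here the bar runs on 60 mm to +x and 71 mm to -x, to the tray; the tray floor's centre is 105 mm to -x, 6 mm to +y, level with it. The bar neither turns nor gives sideways; it only slides up and down.
- collar_top (a point): Top face, on the column's axis, of the black sliding collar (52 mm square, 56 mm high) that carries the arm; 28 mm above the bar's mid-height, 85 mm to +x and 6 mm to +y of the bar's grip point. The aluminium column is 30 mm square and stands 346 mm above the table.
- ring_edge (a point): Height mark: centre of the underside of a thin black ring (38 mm square, 6 mm high) clipped round the column, 60 to 130 mm above the collar's top at the start. The ring does not stop the collar.
- carriage (a joint): Height of the sliding carriage (collar, arm, tray and lever) above its bottom stop, m, 0 to 0.17, up positive; it starts at 0. It weighs 0.3 kg, with the camera about 0.42 kg. With the lever open it slides down by itself when not held (damped, drag 1 N); with the lever shut it is clamped.
- lever (a joint): Angle of the steel cam lever, rad: 0 shut (parallel to the bar), positive open, free end swung to +y away from the bar; starts 0.28 to 0.42 open. Turns on a vertical pin and is stiff: stays where left, takes about 10 N at its grip point to move, so a light grip that just begins to move it carries the arm. Below 0.16 rad the cam bites the column and the carriage no longer slides freely.
- lever_pivot (a point): Axis of the lever's pin, at the bar's mid-height; 47 mm to +x and 19 mm to +y of the bar's grip point. As the lever shuts only its own side moves, not the bar, so a hand whose fingers close together must shift towards the bar, half as far as it closes.
- lever_pad (a point): Mid-point of the lever's handle, 47 mm from the pin. Handle 8 mm thick, 20 mm high, reaching 80 mm from the pin, its last 14 mm flared outwards. Its x runs along the lever to the pin, y outwards. Shut, this point lies beside the bar's grip point, 19 mm to +y, and the grip over bar and lever is 33 mm wide; at the start it is 50 to 60 mm wide.
- sunglasses: Bystander: open pair of sunglasses, 142 x 140 x 42 mm, standing on the stand's grey base board (340 x 280 mm, 18 mm thick) below the tray. Origin at the underside of its front.
- carton: Bystander: closed cardboard carton 160 x 75 x 55 mm, on the table on the other side of the stand from the camera. Origin at the centre of its underside.
- case: Bystander: black spectacle case 155 x 60 x 42 mm on the table. Origin at the centre of its underside.
- tape_roll: Bystander: roll of clear packing tape, 104 mm across, 48 mm high, lying flat. Origin at the centre of its underside.
Mind the look-alikes: they are no part of the job. Several things look just like the part that bears camera_mid: the one meant starts farthest from the robot's base.

How it is judged:
By the outcome, as a careful person would: the job done as asked, in the order asked, and still so for the second after the job is handed in, while the arm keeps its last pose, push and grip.
It also fails if it takes over 54 s, if anything falls off the work surface, if the arm or the gripper's body presses on something with over 40 N, if the wrist force passes 120 N, or if a joint passes its speed limit or range.

## Robot

A 6-joint arm with a two-finger parallel gripper is mounted at the origin on the work surface. World frame = base frame: x ahead of the robot, y to its left, z up, the work surface at z = 0. Lengths are in mm, angles in degrees, forces in N, time in s.
With the tool pointing down it reaches from about 325 to 875 mm from the base axis. Payload 4.4 kg.
Tool frame: the origin (TCP) lies on the centre line of the jaws, within the pads' length; the fingertips stand 8 mm ahead of it and the grasp point (between the pads) lies 11 mm behind it; z points along the fingers, y is the line along which they close (so a half turn about z gives the same grasp; the last joint's range is limited). The gripper opens to 85 mm and grips with 20 to 120 N. Pads are 22 mm wide; open, the fingers measure 114 mm over their backs; the gripper's body (76 mm by 85 mm) begins 54 mm behind the grasp point. The pads swing forward as they close: fully open they stand 13 mm farther back than shut.
Start: joints at [-79.498, 11.837, 88.321, -0, 79.842, -8.623], TCP at [188.378, -543.269, 239.282] pointing down, gripper open.
Joint ranges: [-156.59, 156.59], [-49.26, 127.26], [12.9, 141.05], [-63.56, 243.56], [4.71, 150.69], [-161.64, 161.64]. Speed limits (degrees/s): [159.86, 159.86, 180, 180, 180, 180].

## Interface

Orientations are given as [roll, pitch, yaw] about the fixed x, y, z axes, in that order (R = Rz(yaw) Ry(pitch) Rx(roll)).
In Python, from rig import telemetry, optics, workorder gives the robot as it stands.
- The arm moves only by the tool drive_tool, never from a script. Its argument "motion" is a list of rows, each a list of 7 numbers: the opening in per cent of the stroke, from 0 (shut) to 100 (fully open), then the shift along the tool's x, y, z in mm, then the turn, a rotation vector about the tool's x, y, z in rad. A call has 1 to 5 rows; each row shifts and turns the commanded pose from where the row before left it, along the tool's axes as they then stand; what a row does not reach is not made up. A row lasts 1/8 s, in which the tool goes at most 62.5 mm and 10.7 degrees, less where a joint would pass 70% of its speed; a pose out of reach is approached as far as the arm can. A call is refused whole if a number of a shift passes 62.5 or a number of a turn 0.188, either way. A call with a gripper value outside its range is refused whole. The fingers move at their own pace and stop on an object; "force" is the grip in N (left out, the last holds). Time passes only in rows, so rows that do not move let the fingers close. It gives the time, the measured TCP pose, the force, the opening and the grip force at its end, in the units of the state.
- telemetry.get_state(): the state, without advancing time (a new reading comes with each control period).
- optics.capture(name): name is "scene" or "side" or "wrist"; returns the picture (480x640x3 uint8, red, green, blue); there is no depth.
- optics.camera_info(name): a dict with "K" (3x3 intrinsics, pixels), "distortion" ([k1, k2, p1, p2, k3] as OpenCV has them; the pictures are not rectified), "eye" and "attitude" of the camera in the world. Camera axes: x right, y up, looking along -z (the intrinsics and any distortion apply to the point x, -y, -z); pixel columns grow to the right and rows downward; lengths in mm; the calibration is good to about 2 mm. A picture is of the moment at which its call begins: read the wrist's pose just before it. camera_info takes no time and is no camera call; for the wrist camera it gives the pose at the moment of the call.
- workorder.sign_off(): hands the job in; it is judged then, once.
The state is a dict: "time_s": time; "joints": joint angles; "joint_velocities": joint speeds; "tau": joint torques, N m; "position": TCP position; "tcp_rot": TCP orientation; "contact_force": force on the tool from outside, world axes, zero at the start; "ft_torque": the same for the moment, N m; "width": opening from 0.0 (shut) to 1.0 (fully open); "grip_force": force on a finger pad.
Only numpy, scipy, OpenCV 4.12 (cv2) and the standard library are available. Lean on these libraries where they do the work, as an engineer would, in place of code of your own. Each camera call takes 0.05 s, during which the arm holds its last target. There are 200 camera calls.

## Working session

There is one attempt and no reset: what is moved stays moved. The work goes in short steps, Python scripts to look and compute and a tool call to move; the robot and the scene stay as the last step left them, time stands still between calls to the robot, and variables do not carry over. Pictures are saved under pics/ and viewed, at most 10 in all, crops included, and the job is handed in when it is done.

Besides the shell and the picture viewer there is one more tool, called after "Request:" by a JSON object that holds its "name" and its "arguments", one argument or row to a line. drive_tool: Moves the arm, as the interface text tells. Its arguments: {"type":"object","properties":{"motion":{"type":"array","items":{"type":"array","items":{"type":"number"}}},"force":{"type":"number"}},"required":["motion"]}

```bash
mkdir -p pics; ls; python3 - <<'E'
from rig import telemetry, optics
import cv2,numpy as np
for n in("scene","side"):
    im=optics.capture(n); cv2.imwrite(f"pics/{n}0.png",im[:,:,::-1])
    i=optics.camera_info(n); print(n,i)
print(telemetry.get_state())
E
```

```text
pics
scene {'K': array([[441.87462997,   0.        , 323.00102598],
       [  0.        , 441.87462997, 235.67434153],
       [  0.        ,   0.        ,   1.        ]]), 'distortion': array([0.03017347, 0.        , 0.        , 0.        , 0.        ]), 'eye': array([1018.33369497, -344.64251808,  767.31586195]), 'attitude': array([44.67870783,  1.15199273, 54.29368588])}
side {'K': array([[517.38441774,   0.        , 321.48550897],
       [  0.        , 517.38441774, 245.60194637],
       [  0.        ,   0.        ,   1.        ]]), 'distortion': array([-0.10248433,  0.        ,  0.        ,  0.        ,  0.        ]), 'eye': array([244.06357046, 848.05722739, 712.33759063]), 'attitude': array([  59.16748484,   -0.46716365, -162.08524998])}
{'time_s': 0.1, 'joints': array([-7.94995158e+01,  1.18808570e+01,  8.83963567e+01, -1.35230563e-04,
        7.98424936e+01, -8.62307163e+00]), 'joint_velocities': array([-0.00529204, -0.07133158, -0.2203936 ,  0.02796783,  0.04554709,
        0.02340458]), 'tau': array([-8.48827367e-04, -3.84091401e+01, -2.92547715e+01, -2.48454508e-04,
        4.82535383e-03, -7.74382073e-06]), 'position': array([ 188.23864007, -542.60815995,  238.22922371]), 'tcp_rot': array([-1.79881626e+02, -1.78165682e-02,  1.91235615e+01]), 'contact_force': array([ 0.51847259,  0.71807028, -0.7214826 ]), 'ft_torque': array([-0.00643281, -0.0031697 ,  0.01324819]), 'grip_force': 0.0, 'width': 0.9965479936059054}
```

View pics/scene0.png

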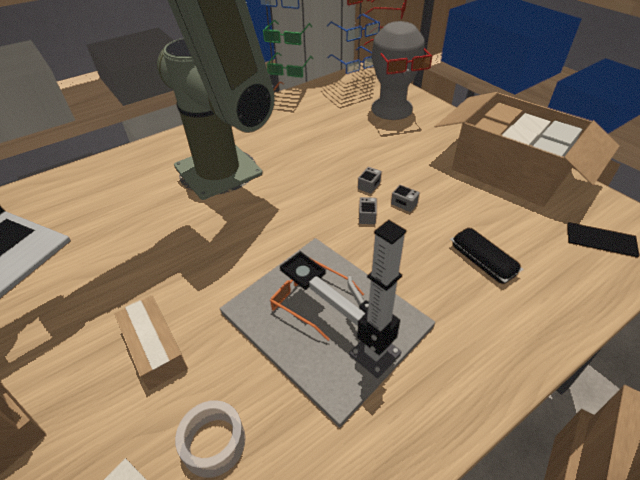

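View pics/side0.png

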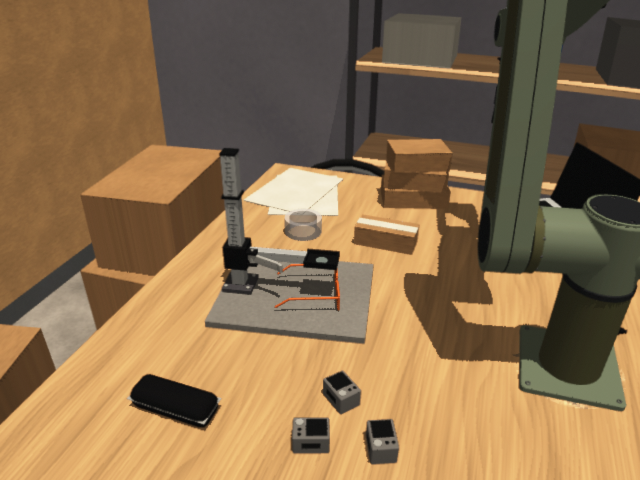

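The scene view shows three camera blocks at (370,180), (405,197) and (368,210). The tray is at (302,270), the collar at (378,328), the ring at (384,277) and the lever near (357,292). In the side view the cameras are at (342,391), (311,435) and (382,440), the tray at (321,259), the collar at (238,253) and the ring at (233,195).

```bash
cat > h.py <<'E'
from rig import telemetry, optics, workorder
import cv2,numpy as np
from scipy.spatial.transform import Rotation as Ro
def rays(info,px):
    p=cv2.undistortPoints(np.array(px,float).reshape(-1,1,2),info["K"],info["distortion"]).reshape(-1,2)
    d=np.c_[p[:,0],-p[:,1],-np.ones(len(p))]@Ro.from_euler("xyz",info["attitude"],degrees=True).as_matrix().T
    return info["eye"],d
def plane(info,px,z):
    e,d=rays(info,px); return e+d*((z-e[2])/d[:,2])[:,None]
def tri(i1,p1,i2,p2):
    e1,d1=rays(i1,p1);e2,d2=rays(i2,p2);out=[]
    for a,b in zip(d1,d2):
        s=np.linalg.lstsq(np.c_[a,-b],e2-e1,rcond=None)[0]
        A=e1+a*s[0];B=e2+b*s[1];out.append(np.r_[(A+B)/2,np.linalg.norm(A-B)])
    return np.array(out)
E
python3 - <<'E'
from h import *
np.set_printoptions(precision=1,suppress=True)
s=optics.camera_info("scene");d=optics.camera_info("side")
print(plane(s,[(371,174),(406,191),(368,204)],40)); print(plane(d,[(341,383),(311,427),(382,431)],40))
# column top, ring, collar, tray centre
print(tri(s,[(390,230),(384,276),(378,320),(302,269)],d,[(230,152),(233,195),(238,243),(321,260)]))
a=cv2.imread("pics/scene0.png")[155:355,250:450];b=cv2.imread("pics/side0.png")[140:300,200:360]
cv2.imwrite("pics/crop.png",np.hstack([cv2.resize(a,(400,400),interpolation=3),cv2.resize(b,(400,400),interpolation=3)]))
E
```

```text
[[314.4 301.4  40. ]
 [422.5 326.6  40. ]
 [402.9 217.3  40. ]]
[[407.2 213.6  40. ]
 [426.  322.2  40. ]
 [315.4 294.6  40. ]]
[[718.  -28.5 344.    2.3]
 [719.5 -30.  248.2   1.2]
 [718.3 -30.9 131.    2.1]
 [532.2 -60.5 107.6   3.1]]
```

View pics/crop.png

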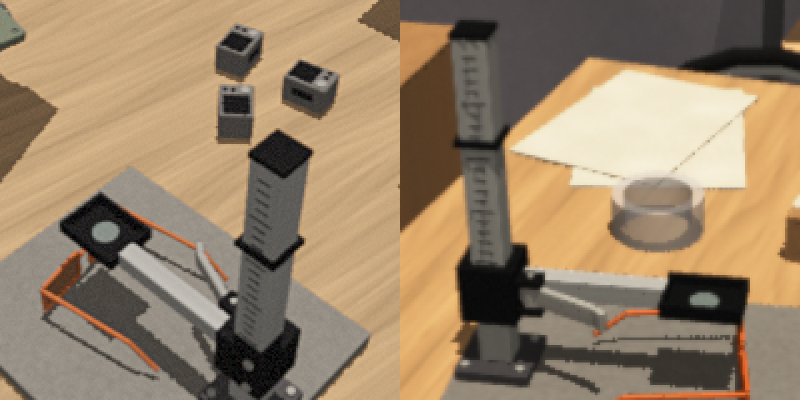

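The left half of the crop shows the stand and three cameras. Distances from the base are 433, 458 and 534 mm, so the target is the one at (424,324), with its long side near yaw 18°. The measured column top, at z 344, agrees with the given 346, and tray to column is 188 mm against a stated 190. I'm moving over the target.

Request:
{"name": "drive_tool", "arguments": {
  "motion": [
    [100,44,-43,0,0,0,0],
    [100,44,-43,0,0,0,0],
    [100,44,-43,0,0,0,0],
    [100,44,-43,0,0,0,0],
    [100,44,-43,0,0,0,0]
  ]
}}

```text
time_s: 0.72
position: [326.2, -266.0, 238.9]
tcp_rot: [-180.0, -0.0, 19.1]
contact_force: [-0.5, -0.1, 1.0]
width: 1.002
grip_force: 0.0
```

Request:
{"name": "drive_tool", "arguments": {
  "motion": [
    [100,44,-43,0,0,0,0],
    [100,44,-43,0,0,0,0],
    [100,44,-43,0,0,0,0],
    [100,20,-53,0,0,0,0],
    [100,20,-53,0,0,0,0]
  ]
}}

```text
time_s: 1.35
position: [411.0, 12.3, 238.9]
tcp_rot: [-180.0, 0.0, 19.1]
contact_force: [0.6, 0.2, -0.0]
width: 0.997
grip_force: 0.0
```

Request:
{"name": "drive_tool", "arguments": {
  "motion": [
    [100,20,-53,0,0,0,0],
    [100,20,-53,0,0,0,0],
    [100,20,-53,0,0,0,0],
    [100,20,-53,0,0,0,0],
    [100,20,-53,0,0,0,0]
  ]
}}

```text
time_s: 1.98
position: [418.5, 295.3, 238.9]
tcp_rot: [180.0, 0.0, 19.1]
contact_force: [1.9, -0.9, 0.7]
width: 1.002
grip_force: 0.0
```

```bash
python3 - <<'E'
from h import *
st=telemetry.get_state();print(st["time_s"],st["position"],st["tcp_rot"])
i=optics.camera_info("wrist");im=optics.capture("wrist");cv2.imwrite("pics/w1.png",im[:,:,::-1]);print(i)
st=telemetry.get_state();print(st["time_s"],st["position"],st["tcp_rot"])
E
```

```text
1.975 [418.45507466 295.27810424 238.93228963] [1.79980432e+02 1.79600780e-02 1.91463710e+01]
{'K': array([[404.44784631,   0.        , 319.72385433],
       [  0.        , 404.44784631, 242.85553382],
       [  0.        ,   0.        ,   1.        ]]), 'distortion': array([0.02518695, 0.        , 0.        , 0.        , 0.        ]), 'eye': array([480.66685161, 316.93146866, 373.81583373]), 'attitude': array([-14.92943496,  -0.09262794, -70.86616619])}
2.025 [417.96144817 301.48908739 238.9996574 ] [-1.79647300e+02 -1.09223531e-01  1.93840713e+01]
```

View pics/w1.png

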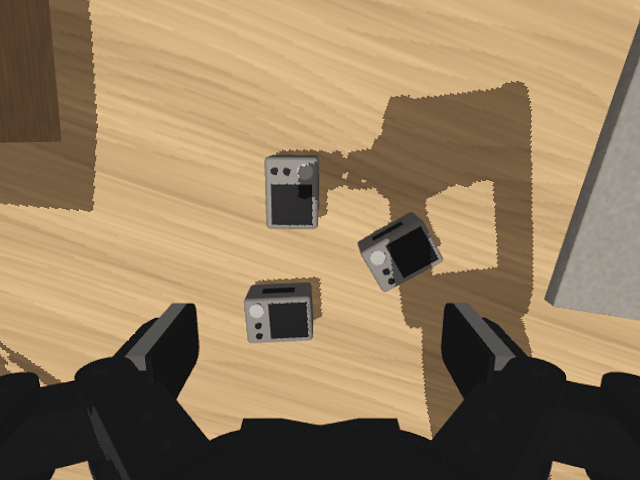

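```bash
python3 - <<'E'
from h import *
np.set_printoptions(precision=1,suppress=True)
i=optics.camera_info("wrist");print(i["eye"],i["attitude"])
st=telemetry.get_state();print(st["time_s"],st["position"],st["tcp_rot"])
i=dict(i);
print(plane(i,[(292,192),(280,314),(404,252),(246,293),(312,288),(313,340),(248,343),(470,335),(180,335)],40))
s=optics.camera_info("scene")
e,d=rays(i,[(320,240)]);print(d)
im=cv2.imread("pics/w1.png")
E
```

```text
[480.1 322.5 374. ] [-14.8   0.3 -70.6]
2.025 [418.  301.5 239. ] [-179.6   -0.1   19.4]
[[429.7 330.8  40. ]
 [322.3 306.5  40. ]
 [412.7 223.9  40. ]
 [331.4 341.   40. ]
 [355.3 287.6  40. ]
 [307.9 270.2  40. ]
 [285.3 325.1  40. ]
 [360.3 138.3  40. ]
 [272.6 385.6  40. ]]
[[-0.2 -0.1 -1. ]]
```

```bash
cat >> h.py <<'E'
def rect_at(im,info,seed,z,sat=60):
    hsv=cv2.cvtColor(im,cv2.COLOR_RGB2HSV)
    m=(hsv[...,1]<sat).astype(np.uint8)*255
    m=cv2.morphologyEx(m,cv2.MORPH_OPEN,np.ones((5,5)))
    cs,_=cv2.findContours(m,cv2.RETR_EXTERNAL,2)
    c=min(cs,key=lambda c:-cv2.pointPolygonTest(c,seed,True))
    P=plane(info,c.reshape(-1,2),z)
    return c,cv2.minAreaRect(P[:,:2].astype(np.float32)),P
E
python3 - <<'E'
from h import *
np.set_printoptions(precision=1,suppress=True)
i=optics.camera_info("wrist");im=optics.capture("wrist");st=telemetry.get_state();print(st["position"],st["tcp_rot"])
c,r,P=rect_at(im,i,(292,190),40)
print(cv2.boundingRect(c),r)
v=im.copy();cv2.drawContours(v,[c],-1,(255,0,0),1);x,y,w,h=cv2.boundingRect(c)
cv2.imwrite("pics/w2.png",cv2.resize(v[y-20:y+h+20,x-20:x+w+20,::-1],None,fx=4,fy=4,interpolation=0))
E
```

```text
[418.  297.9 238.8] [-179.9    0.    19.5]
(274, 157, 53, 74) ((430.1209411621094, 323.6260681152344), (60.487648010253906, 43.006614685058594), 18.73996925354004)
```

View pics/w2.png

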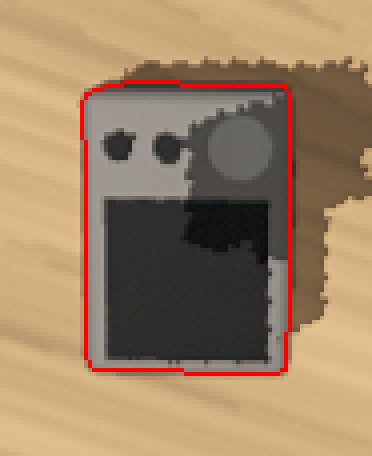

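The outline fits the block's top face well: 60.5 x 43 mm, yaw 18.7°, centre (430,323.6).

Request:
{"name": "drive_tool", "arguments": {
  "motion": [
    [90,10,-11,40,0,0,0],
    [90,10,-11,50,0,0,0],
    [90,0,0,50,0,0,0],
    [90,0,0,0,0,0,0],
    [90,0,0,0,0,0,0]
  ],
  "force": 40
}}

```text
time_s: 2.7
position: [431.7, 320.8, 100.7]
tcp_rot: [-180.0, -0.1, 19.1]
contact_force: [1.5, -0.0, 0.4]
width: 0.902
grip_force: 0.0
```

```bash
python3 - <<'E'
from h import *
np.set_printoptions(precision=1,suppress=True)
i=optics.camera_info("wrist");im=optics.capture("wrist");st=telemetry.get_state();print(st["time_s"],st["position"],st["tcp_rot"],st["width"])
cv2.imwrite("pics/w3.png",im[:,:,::-1])
R=Ro.from_euler("xyz",st["tcp_rot"],degrees=True).as_matrix()
print(R.T@(np.array([429.6,323.6,26])-st["position"]))
E
```

```text
2.75 [432.5 321.3 101.8] [-180.    -0.2   19.1] 0.9003884939084532
[-2.3 -3.1 75.8]
```

View pics/w3.png

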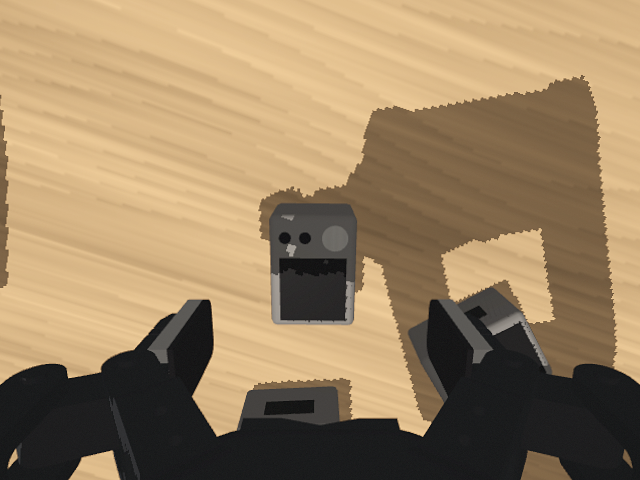

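Target sits between the fingers at (313,265); the right-hand finger passes near a neighbour at (480,340), so I narrow the jaws before descending.

Request:
{"name": "drive_tool", "arguments": {
  "motion": [
    [70,-2,-3,15,0,0,0],
    [68,0,0,30,0,0,0],
    [68,0,0,29,0,0,0],
    [68,0,0,0,0,0,0],
    [45,0,0,0,0,0,0]
  ],
  "force": 40
}}

```text
time_s: 3.38
position: [428.7, 323.6, 26.7]
tcp_rot: [-180.0, -0.1, 19.1]
contact_force: [2.3, 0.5, 0.7]
width: 0.508
grip_force: 41.5
```

Request:
{"name": "drive_tool", "arguments": {
  "motion": [
    [40,0,0,0,0,0,0],
    [40,0,0,0,0,0,0],
    [40,0,0,0,0,0,0]
  ]
}}

```text
time_s: 3.75
position: [428.6, 323.4, 26.4]
tcp_rot: [-180.0, -0.1, 19.1]
contact_force: [-1.0, -0.7, 3.9]
width: 0.504
grip_force: 42.2
```

Request:
{"name": "drive_tool", "arguments": {
  "motion": [
    [40,0,0,-40,0,0,0],
    [40,0,0,-60,0,0,0],
    [40,0,0,-60,0,0,0],
    [40,-17,54,-20,0,0,0],
    [40,-17,54,0,0,0,0]
  ]
}}

```text
time_s: 4.38
position: [432.6, 209.4, 208.2]
tcp_rot: [180.0, -0.4, 19.3]
contact_force: [1.6, -0.9, -2.1]
width: 0.506
grip_force: 41.6
```

Request:
{"name": "drive_tool", "arguments": {
  "motion": [
    [40,-17,54,0,0,0,0],
    [40,-17,54,0,0,0,0],
    [40,-17,54,0,0,0,0],
    [40,-17,54,0,0,0,0],
    [40,-17,54,0,0,0,0]
  ]
}}

```text
time_s: 5.0
position: [438.7, -74.8, 205.3]
tcp_rot: [180.0, -0.0, 19.1]
contact_force: [2.1, 0.5, -1.6]
width: 0.505
grip_force: 41.6
```

Request:
{"name": "drive_tool", "arguments": {
  "motion": [
    [40,0,0,0,0,0,0.17],
    [40,0,0,0,0,0,0],
    [40,0,0,0,0,0,0],
    [40,0,0,0,0,0,0]
  ]
}}

```text
time_s: 5.5
position: [439.1, -72.3, 205.2]
tcp_rot: [-180.0, 0.0, 9.6]
contact_force: [-0.7, 0.2, -1.1]
width: 0.508
grip_force: 41.7
```

```bash
python3 - <<'E'
from h import *
np.set_printoptions(precision=1,suppress=True)
i=optics.camera_info("wrist");im=optics.capture("wrist");st=telemetry.get_state();print(st["time_s"],st["position"],st["tcp_rot"],st["width"])
print(i["eye"],i["attitude"])
cv2.imwrite("pics/w4.png",im[:,:,::-1])
E
```

```text
5.55 [439.2 -72.4 205.2] [-180.     0.     9.5] 0.5088054321580006
[504.  -61.3 340.1] [-14.9  -0.1 -80.5]
```

View pics/w4.png

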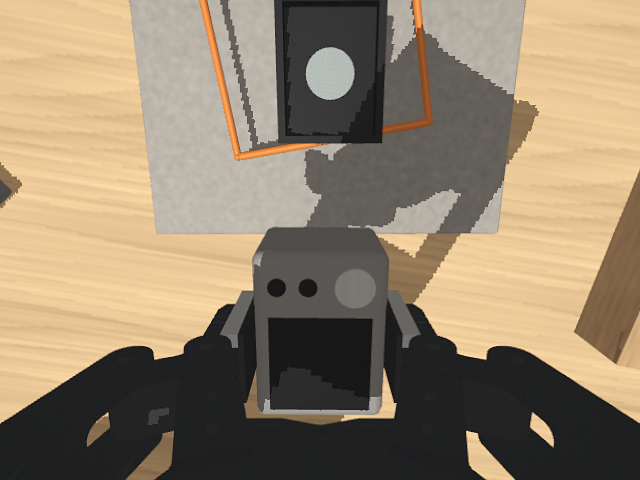

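Tray spans (275–384, 0–143), with its pale disc at (330,73). The camera is held straight at (320,330). I back off a little so the whole tray is in view, then measure it.

Request:
{"name": "drive_tool", "arguments": {
  "motion": [
    [40,-30,0,0,0,0,0],
    [40,0,0,0,0,0,0],
    [40,0,0,0,0,0,0]
  ]
}}

```text
time_s: 5.92
position: [410.2, -77.8, 205.6]
tcp_rot: [180.0, -0.1, 9.4]
contact_force: [-0.1, 0.2, -1.9]
width: 0.505
grip_force: 41.7
```

```bash
python3 - <<'E'
from h import *
np.set_printoptions(precision=1,suppress=True)
i=optics.camera_info("wrist");im=optics.capture("wrist");st=telemetry.get_state();print(st["time_s"],st["position"],st["tcp_rot"],st["width"])
cv2.imwrite("pics/w5.png",im[:,:,::-1])
g=im.max(2)
ctr=lambda m,seed:max([c for c in cv2.findContours(m,0,2)[0] if cv2.contourArea(c)>200],key=lambda c:cv2.pointPolygonTest(c,seed,True))
for th in (45,55,65):
    m=cv2.morphologyEx((g<th).astype(np.uint8)*255,cv2.MORPH_OPEN,np.ones((7,7)))
    cs=[c for c in cv2.findContours(m,0,2)[0] if cv2.boundingRect(c)[1]<180 and cv2.contourArea(c)>3000]
    for c in cs:
        print(th,cv2.boundingRect(c),cv2.minAreaRect(c))
        for z in (110,113,117): print(z,cv2.minAreaRect(plane(i,c.reshape(-1,2),z)[:,:2].astype(np.float32)))
hsv=cv2.cvtColor(im,cv2.COLOR_RGB2HSV)
m=((g>130)&(hsv[...,1]<40)).astype(np.uint8)*255
for c in cv2.findContours(m,0,2)[0]:
    x,y,w,h=cv2.boundingRect(c)
    if 30<w<80 and 30<h<80 and y<250:
        (a,b),_,_=cv2.fitEllipse(c);print("disc",a,b,w,h,plane(i,[(a,b)],103))
# heights from scene & side: triangulate ring/collar centreline pixels printed earlier
E
```

```text
5.975 [410.3 -77.9 205.6] [180.   -0.1   9.4] 0.5003920751919648
65 (273, 0, 113, 88) ((329.0, 43.5), (87.0, 112.0), 90.0)
110 ((520.5105590820312, -64.31140899658203), (40.87873077392578, 56.92306900024414), 9.456276893615723)
113 ((519.9174194335938, -64.3442153930664), (40.346885681152344, 56.18246078491211), 9.456314086914062)
117 ((519.1265258789062, -64.38796997070312), (39.63779067993164, 55.19499588012695), 9.456311225891113)
disc 403.7418212890625 24.699974060058594 32 67 [[ 537.8 -101.8  103. ]]
disc 328.19970703125 11.739775657653809 50 41 [[537.3 -61.4 103. ]]
```

Request:
{"name": "drive_tool", "arguments": {
  "motion": [
    [40,50,0,0,0,0,0],
    [40,0,0,0,0,0,0],
    [40,0,0,0,0,0,0]
  ]
}}

```text
time_s: 6.35
position: [459.0, -69.6, 205.0]
tcp_rot: [-180.0, 0.1, 9.4]
contact_force: [0.6, 0.6, -1.4]
width: 0.502
grip_force: 41.7
```

```bash
python3 - <<'E'
from h import *
np.set_printoptions(precision=1,suppress=True)
i=optics.camera_info("wrist");im=optics.capture("wrist");st=telemetry.get_state();print(st["time_s"],st["position"],st["tcp_rot"],st["width"])
cv2.imwrite("pics/w6.png",im[:,:,::-1])
g=im.max(2);hsv=cv2.cvtColor(im,cv2.COLOR_RGB2HSV)
for th in (65,):
    m=cv2.morphologyEx((g<th).astype(np.uint8)*255,cv2.MORPH_OPEN,np.ones((7,7)))
    for c in cv2.findContours(m,0,2)[0]:
        x,y,w,h=cv2.boundingRect(c)
        if y<230 and w*h>3000:
            print(th,(x,y,w,h))
            for z in (110,113,117): print(z,cv2.minAreaRect(plane(i,c.reshape(-1,2),z)[:,:2].astype(np.float32)))
m=((g>130)&(hsv[...,1]<40)).astype(np.uint8)*255
for c in cv2.findContours(m,0,2)[0]:
    x,y,w,h=cv2.boundingRect(c)
    if 30<w<80 and 30<h<80 and y<250:
        (a,b),_,_=cv2.fitEllipse(c);print("disc",a,b,w,h,plane(i,[(a,b)],103))
# held camera top: in-gripper pose, top z = TCP z + (40-26.5)
zt=st["position"][2]+13.5
m=((g>50)).astype(np.uint8)
c,r,P=rect_at(im,i,(320,300),zt,40);print("held",cv2.boundingRect(c),r)
E
```

```text
6.4 [458.6 -69.7 205.1] [-180.     0.1    9.4] 0.5076518358632875
65 (274, 36, 110, 145)
110 ((536.47509765625, -61.65083312988281), (73.5472183227539, 56.857627868652344), 9.97234058380127)
113 ((536.3126831054688, -61.61280822753906), (72.58709716796875, 56.11540222167969), 9.972347259521484)
117 ((536.0963134765625, -61.56211853027344), (71.30695343017578, 55.1257438659668), 9.972329139709473)
disc 503.7551574707031 179.7715606689453 44 70 [[ 516.3 -168.2  103. ]]
disc 327.89776611328125 112.20418548583984 47 50 [[536.6 -61.4 103. ]]
disc 390.68707275390625 19.498687744140625 36 63 [[587.3 -86.1 103. ]]
held (0, 0, 640, 480) ((481.050048828125, -65.88286590576172), (155.60635375976562, 228.67137145996094), 9.493106842041016)
```

View pics/w6.png

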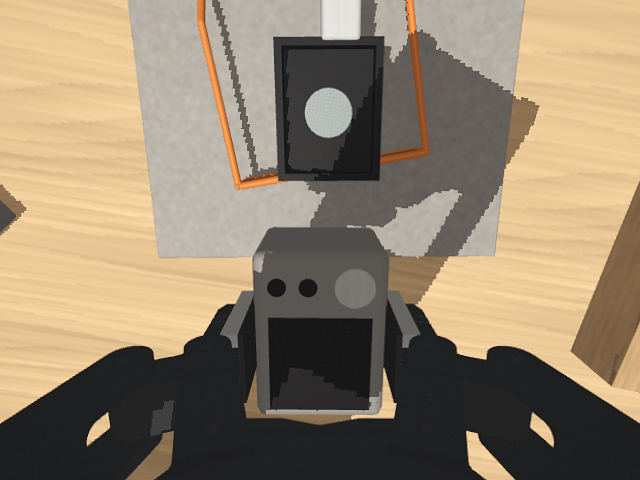

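The tray reads (536.4,−61.5), yaw 10°, 72.6 x 56 mm, against an expected 72 x 56. The held camera's top face runs from about (252,252)/(388,252) to (257,413)/(382,413).

```bash
python3 - <<'E'
from h import *
np.set_printoptions(precision=2,suppress=True)
i=optics.camera_info("wrist");st=telemetry.get_state();p=st["position"];R=Ro.from_euler("xyz",st["tcp_rot"],degrees=True).as_matrix();print(p)
C=plane(i,[(252,252),(388,252),(383,413),(257,413)],p[2]+13.5)
T=(C-p)@R;print(T,T.mean(0))
print("to tray",R.T@(np.array([536.4,-61.5,205])-p))
E
```

```text
[458.62 -69.72 205.05]
[[ 30.57 -21.16 -13.52]
 [ 30.55  21.3  -13.53]
 [-27.76  21.98 -13.48]
 [-27.72 -21.85 -13.47]] [  1.41   0.07 -13.5 ]
to tray [78.08  4.62 -0.02]
```

Request:
{"name": "drive_tool", "arguments": {
  "motion": [
    [40,38,2.3,0,0,0,-0.007],
    [40,38.7,2.3,0,0,0,0],
    [40,0,0,30,0,0,0],
    [40,0,0,25,0,0,0],
    [40,0,0,0,0,0,0]
  ]
}}

```text
time_s: 7.02
position: [532.7, -61.2, 148.1]
tcp_rot: [-179.9, 0.3, 9.8]
contact_force: [-0.4, 0.9, -0.9]
width: 0.507
grip_force: 41.6
```

```bash
python3 - <<'E'
from h import *
np.set_printoptions(precision=2,suppress=True)
i=optics.camera_info("wrist");im=optics.capture("wrist");st=telemetry.get_state();p=st["position"];R=Ro.from_euler("xyz",st["tcp_rot"],degrees=True).as_matrix();print(st["time_s"],p,st["tcp_rot"])
print(R.T@(np.array([536.4,-61.5,129.5])-p), "want x 1.4,y 0")
cv2.imwrite("pics/w7.png",im[:,:,::-1])
E
```

```text
7.075 [534.19 -61.57 149.83] [-179.95    0.11    9.77]
[ 2.23  0.32 20.33] want x 1.4,y 0
```

View pics/w7.png

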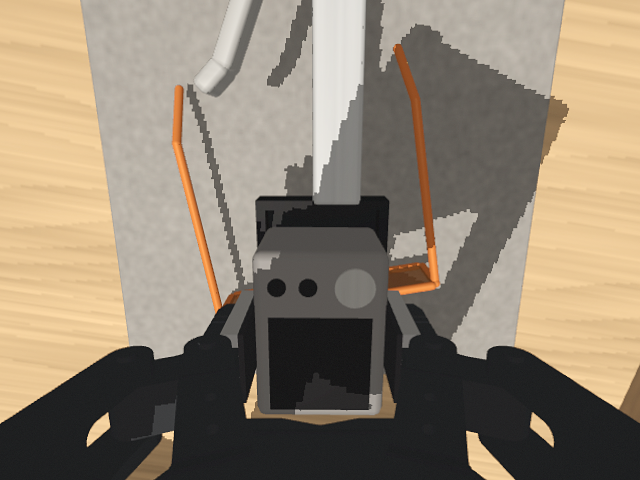

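The tray's far edge runs from (256,197) to (389,197), and the block is over the tray. I'll check the alignment from those two corners.

```bash
python3 - <<'E'
from h import *
np.set_printoptions(precision=2,suppress=True)
i=optics.camera_info("wrist");st=telemetry.get_state();p=st["position"];R=Ro.from_euler("xyz",st["tcp_rot"],degrees=True).as_matrix();print(st["time_s"],p)
print((plane(i,[(256.5,197),(389,197)],113)-p)@R)
im=cv2.imread("pics/w7.png").max(2).astype(int)
print(im[200,245:275],im[200,375:400]); print(im[185:215,285],im[185:215,378])
E
```

```text
7.075 [534.19 -61.57 149.83]
[[ 40.36 -26.87  36.78]
 [ 40.34  29.57  36.73]]
[191 192 192 191 190 189 188 186 185 189 123  46  31  36  36  37  37  39
  38  37  39  36  38  38  37  37  37  37  36  37] [ 25  23  25  25  21  21  24  23  25  23  24  22  21  39  91 100 100 100
 101 100 101  99  99 101 100]
[129 108  95  92 173 190 189 187 189 194 155  73  21  20  22  37  58  63
  62  63  62  63  63  63  62  64  61  38  24  25] [ 98 100  99 100  98  97  98  98 100 102  78  38  20  22  22  25  24  28
  25  27  26  25  24  26  24  22  20  22  20  20]
```

```bash
python3 - <<'E'
from h import *
np.set_printoptions(precision=2,suppress=True)
im=optics.capture("wrist");i=optics.camera_info("wrist");st=telemetry.get_state();p=st["position"];R=Ro.from_euler("xyz",st["tcp_rot"],degrees=True).as_matrix();print(st["time_s"],p)
g=im.max(2).astype(int)
print(g[218:256:1,300]);print(g[205:240,290]);print(g[240,240:275],g[240,370:400])
print("block bottom",(plane(i,[(264,240),(385,240),(324,228)],p[2]-26.5)-p)@R)
print("tray",(plane(i,[(256,196),(389,196)],113)-p)@R, g[200,250:260],g[200,384:394],g[192:200,290])
E
```

```text
7.125 [535.3  -61.88 151.05]
[27 25 25 28 25 25 27 24 34 70 82 80 79 80 80 80 79 79 80 79 79 80 78 80
 79 79 80 80 80 80 79 79 80 81 85 85 87 90]
[63 64 65 65 65 43 23 27 25 25 26 27 26 25 25 24 27 24 24 26 24 32 71 81
 79 80 81 80 81 80 80 79 80 78 79]
[183 182 182 182 183 184 183 182 182 182 182 185 186 186 190 167  77  23
  25  25  21  54  79  83  81  80  80  80  80  79  80  79  80  79  79] [ 79  80  79  80  78  80  80  80  77  54  28  25  24  25  19  88 101 102
 100 101 101 101  99  93 176 189 186 183 182 180]
block bottom [[ 24.11 -22.93  26.51]
 [ 24.08  26.93  26.52]
 [ 29.16   1.78  26.52]]
tray [[ 40.61 -27.28  38.06]
 [ 40.59  29.77  38.08]] [190 190 189 187 189 192 178 121  42  18] [ 96 101  99  99  98 100 101 102 101 102] [105 104 102 103 103 105  70  25]
```

The image-relative gap asks for about 3 mm more in +x. I apply that and descend gently, watching the force.

Request:
{"name": "drive_tool", "arguments": {
  "motion": [
    [40,3,0.3,8,0,0,0],
    [40,0,0,4,0,0,0],
    [40,0,0,3,0,0,0],
    [40,0,0,0,0,0,0]
  ]
}}

```text
time_s: 7.62
position: [539.5, -62.1, 140.3]
tcp_rot: [179.9, -0.1, 9.8]
contact_force: [-9.8, 0.0, 20.2]
width: 0.506
grip_force: 44.5
```

```bash
python3 - <<'E'
from h import *
np.set_printoptions(precision=2,suppress=True)
im=optics.capture("wrist");i=optics.camera_info("wrist");st=telemetry.get_state();p=st["position"];R=Ro.from_euler("xyz",st["tcp_rot"],degrees=True).as_matrix();print(st["time_s"],p,st["contact_force"])
cv2.imwrite("pics/w8.png",im[:,:,::-1])
cv2.imwrite("pics/w8c.png",cv2.resize(im[180:270,230:410,::-1],None,fx=4,fy=4,interpolation=cv2.INTER_CUBIC))
E
```

```text
7.675 [539.46 -62.12 140.29] [-9.73  0.15 20.49]
```

View pics/w8c.png

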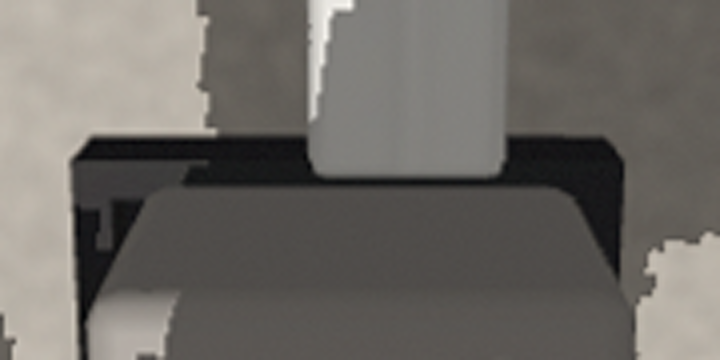

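The view shows the block resting on the +x wall: the inner wall edge is at crop row 207 and the block edge at row 187, so it overlaps by about 2 mm. It is also about 1 mm too far to tool +y. I lift, correct, and try again.

Request:
{"name": "drive_tool", "arguments": {
  "motion": [
    [40,0,0,-8,0,0,0],
    [40,-2.7,-0.9,0,0,0,0],
    [40,0,0,6,0,0,0],
    [40,0,0,6,0,0,0],
    [40,0,0,0,0,0,0]
  ]
}}

```text
time_s: 8.3
position: [535.4, -60.9, 131.3]
tcp_rot: [-180.0, 0.1, 9.8]
contact_force: [-1.3, 0.5, 5.4]
width: 0.506
grip_force: 42.6
```

```bash
python3 - <<'E'
from h import *
np.set_printoptions(precision=2,suppress=True)
st=telemetry.get_state();print(st["time_s"],st["position"],st["tcp_rot"],st["contact_force"])
E
```

```text
8.3 [535.38 -60.92 131.26] [-179.98    0.05    9.79] [-1.28  0.54  5.39]
```

Request:
{"name": "drive_tool", "arguments": {
  "motion": [
    [40,0,0,3,0,0,0],
    [40,0,0,2,0,0,0],
    [40,0,0,0,0,0,0]
  ]
}}

```text
time_s: 8.68
position: [535.5, -60.9, 130.8]
tcp_rot: [180.0, 0.1, 9.8]
contact_force: [-13.2, 4.0, 28.2]
width: 0.505
grip_force: 45.5
```

Request:
{"name": "drive_tool", "arguments": {
  "motion": [
    [40,0,0,-4,0,0,0],
    [62,0,0,0,0,0,0],
    [62,0,0,0,0,0,0],
    [62,0,0,-20,0,0,0],
    [62,0,0,-30,0,0,0]
  ]
}}

```text
time_s: 9.3
position: [534.1, -60.7, 178.5]
tcp_rot: [-179.9, 0.3, 9.8]
contact_force: [-0.4, -0.2, 0.4]
width: 0.621
grip_force: 0.0
```

Request:
{"name": "drive_tool", "arguments": {
  "motion": [
    [0,1.5,0,0,0,0,0],
    [0,0,0,0,0,0,0],
    [0,0,0,0,0,0,0],
    [0,0,0,0,0,0,0],
    [0,0,0,15,0,0,0]
  ]
}}

```text
time_s: 9.93
position: [537.9, -61.0, 165.6]
tcp_rot: [179.9, -0.1, 9.8]
contact_force: [0.3, 0.3, -0.4]
width: 0.0
grip_force: 0.0
```

```bash
python3 - <<'E'
from h import *
np.set_printoptions(precision=2,suppress=True)
im=optics.capture("wrist");i=optics.camera_info("wrist");st=telemetry.get_state();p=st["position"];R=Ro.from_euler("xyz",st["tcp_rot"],degrees=True).as_matrix();print(st["time_s"],p,st["contact_force"],st["width"])
cv2.imwrite("pics/w9.png",im[:,:,::-1])
E
```

```text
9.975 [535.67 -60.43 162.39] [-0.25 -0.13 -2.28] -0.002671251003416827
```

Request:
{"name": "drive_tool", "arguments": {
  "motion": [
    [0,0,0,7,0,0,0],
    [0,0,0,4,0,0,0],
    [0,0,0,4,0,0,0],
    [0,0,0,0,0,0,0]
  ]
}}

```text
time_s: 10.48
position: [536.7, -60.7, 152.9]
tcp_rot: [-180.0, 0.1, 9.8]
contact_force: [-7.7, 2.0, 13.8]
width: -0.001
grip_force: 6.9
```

Request:
{"name": "drive_tool", "arguments": {
  "motion": [
    [0,0,0,4,0,0,0],
    [0,0,0,0,0,0,0]
  ]
}}

```text
time_s: 10.72
position: [536.8, -60.8, 152.6]
tcp_rot: [180.0, 0.1, 9.8]
contact_force: [-15.3, 3.4, 31.8]
width: 0.001
grip_force: 16.1
```

Request:
{"name": "drive_tool", "arguments": {
  "motion": [
    [0,0,0,-10,0,0,0],
    [0,0,0,-40,0,0,0],
    [0,0,0,-25,0,0,0],
    [0,0,0,0,0,0,0],
    [0,0,0,0,0,0,0]
  ]
}}

```text
time_s: 11.35
position: [536.3, -60.6, 219.9]
tcp_rot: [-179.9, 0.1, 9.8]
contact_force: [-1.4, 0.3, 0.6]
width: 0.001
grip_force: 0.0
```

```bash
python3 - <<'E'
from h import *
np.set_printoptions(precision=2,suppress=True)
W=optics.camera_info("wrist");im=optics.capture("wrist");st=telemetry.get_state();print(st["time_s"],st["position"],st["tcp_rot"],st["contact_force"])
cv2.imwrite("pics/w10.png",im[:,:,::-1])
s=optics.camera_info("scene");d=optics.camera_info("side")
for n in("scene","side"):
    I=optics.capture(n);cv2.imwrite(f"pics/{n}1.png",I[:,:,::-1])
S=cv2.imread("pics/scene0.png").max(2);D=cv2.imread("pics/side0.png").max(2)
# dark (black parts) spans down the column's axis: near faces
P=np.array([[718.4,-30,z] for z in range(344,90,-2)],float)
def proj(i,P):
    R=Ro.from_euler("xyz",i["attitude"],degrees=True).as_matrix();q=(P-i["eye"])@R;q=q*[1,-1,-1]
    return cv2.projectPoints(q,np.zeros(3),np.zeros(3),i["K"],i["distortion"])[0].reshape(-1,2)
for i,I in((s,S),(d,D)):
    q=proj(i,P);v=[min(I[int(round(b)),int(round(a))+k] for k in (0,)) for a,b in q]
    dark=[z for z,x in zip(P[:,2],v) if x<45];print(dark)
E
```

```text
11.4 [535.92 -60.47 219.38] [-179.92    0.17    9.78] [-0.04  0.14 -0.24]
[np.float64(344.0), np.float64(342.0), np.float64(340.0), np.float64(338.0), np.float64(336.0), np.float64(334.0), np.float64(332.0), np.float64(330.0), np.float64(328.0), np.float64(326.0), np.float64(324.0), np.float64(228.0), np.float64(226.0), np.float64(224.0), np.float64(222.0), np.float64(220.0), np.float64(100.0), np.float64(98.0), np.float64(96.0), np.float64(94.0), np.float64(92.0)]
[np.float64(344.0), np.float64(342.0), np.float64(340.0), np.float64(338.0), np.float64(244.0), np.float64(242.0), np.float64(240.0), np.float64(122.0), np.float64(120.0), np.float64(118.0), np.float64(116.0), np.float64(114.0), np.float64(112.0), np.float64(110.0), np.float64(108.0), np.float64(106.0), np.float64(104.0), np.float64(102.0), np.float64(100.0), np.float64(98.0), np.float64(96.0), np.float64(94.0), np.float64(92.0)]
```

Pressing held z steady at 31.8 N, so the camera is flush. Next I measure ring and collar heights along the column's visible faces.

```bash
cat >> h.py <<'E'
def proj(i,P):
    R=Ro.from_euler("xyz",i["attitude"],degrees=True).as_matrix();q=(np.asarray(P,float)-i["eye"])@R*[1,-1,-1]
    return cv2.projectPoints(q,np.zeros(3),np.zeros(3),i["K"],i["distortion"])[0].reshape(-1,2)
ya=np.radians(9.8);X=np.array([np.cos(ya),np.sin(ya),0]);Y=np.array([-np.sin(ya),np.cos(ya),0])
def prof(i,I,c,n,r,t,off,zs):
    P=np.array([np.r_[c,z]+n*r+t*off for z in zs]);q=proj(i,P).astype(np.float32)
    return cv2.remap(I,q[:,0].reshape(1,-1),q[:,1].reshape(1,-1),cv2.INTER_LINEAR)[0].astype(float)
def segs(zs,v,th=50):
    d=v<th;e=np.flatnonzero(np.diff(d.astype(int)));return [round(float(zs[k]+(th-v[k])/(v[k+1]-v[k])*(zs[k+1]-zs[k])),1) for k in e]
E
python3 - <<'E'
from h import *
s=optics.camera_info("scene");d=optics.camera_info("side")
S=cv2.imread("pics/scene0.png").max(2);D=cv2.imread("pics/side0.png").max(2)
zs=np.arange(350,90,-.5)
for c in ((718.4,-30.),(722,-29.5)):
  for nm,i,I,faces in(("scene",s,S,((X,Y),(-Y,X))),("side",d,D,((Y,X),(-X,Y)))):
    for n,t in faces:
      for off in(-8,0,8):
        print(c,nm,n.round(1)[:2],off,"r15",segs(zs,prof(i,I,np.array(c),n,15,t,off,zs)),"r19",segs(zs,prof(i,I,np.array(c),n,19,t,off,zs)))
E
```

```text
(718.4, -30.0) scene [1.  0.2] -8 r15 [335.9, 245.8, 234.4, 124.2] r19 [344.0, 256.5, 243.0, 135.8]
(718.4, -30.0) scene [1.  0.2] 0 r15 [336.8, 246.9, 233.6, 124.5] r19 [343.8, 256.2, 242.8, 136.2]
(718.4, -30.0) scene [1.  0.2] 8 r15 [336.1, 246.7, 233.1, 124.5] r19 [345.6, 255.5, 245.9, 136.1]
(718.4, -30.0) scene [ 0.2 -1. ] -8 r15 [340.6, 251.7, 241.4, 130.7] r19 [346.3, 257.5, 248.6, 137.5]
(718.4, -30.0) scene [ 0.2 -1. ] 0 r15 [341.1, 254.0, 241.8, 131.7, 99.3, 93.2] r19 [345.9, 258.7, 247.7, 138.4]
(718.4, -30.0) scene [ 0.2 -1. ] 8 r15 [340.7, 252.3, 241.2, 132.1, 108.2, 92.8] r19 [345.8, 260.3, 247.9, 138.2, 115.1, 98.4]
(718.4, -30.0) side [-0.2  1. ] -8 r15 [342.1, 252.5, 245.7, 132.6] r19 [343.6, 254.6, 247.7, 135.3]
(718.4, -30.0) side [-0.2  1. ] 0 r15 [341.4, 253.3, 245.4, 134.0] r19 [343.2, 255.6, 247.4, 136.1]
(718.4, -30.0) side [-0.2  1. ] 8 r15 [341.9, 252.6, 245.8, 133.3] r19 [343.2, 254.5, 247.9, 136.0]
(718.4, -30.0) side [-1.  -0.2] -8 r15 [349.1, 343.4, 256.1, 247.9, 138.2] r19 [257.8, 254.7, 141.9, 95.0]
(718.4, -30.0) side [-1.  -0.2] 0 r15 [342.6, 255.9,
[... 668 characters left out ...]
 8 r15 [341.1, 251.9, 241.8, 130.8, 104.2, 103.2] r19 [345.5, 258.1, 247.5, 139.5, 115.9, 101.7]
(722, -29.5) side [-0.2  1. ] -8 r15 [341.6, 252.6, 245.6, 134.1] r19 [342.9, 254.6, 247.4, 136.9]
(722, -29.5) side [-0.2  1. ] 0 r15 [341.8, 253.1, 245.4, 133.3] r19 [344.0, 254.9, 247.4, 135.7]
(722, -29.5) side [-0.2  1. ] 8 r15 [341.6, 252.2, 245.7, 133.1] r19 [343.2, 254.2, 247.6, 135.4]
(722, -29.5) side [-1.  -0.2] -8 r15 [349.5, 338.0, 250.3, 239.5, 129.0] r19 [348.9, 344.0, 256.5, 248.7, 140.0]
(722, -29.5) side [-1.  -0.2] 0 r15 [338.4, 250.2, 238.7, 129.2] r19 [343.1, 256.3, 247.9, 137.0]
(722, -29.5) side [-1.  -0.2] 8 r15 [339.2, 250.7, 242.0, 129.6] r19 [343.1, 256.3, 244.5, 136.8]
```

```bash
python3 - <<'E'
from h import *
np.set_printoptions(precision=1,suppress=True,linewidth=200)
s=optics.camera_info("scene");d=optics.camera_info("side")
S=cv2.imread("pics/scene0.png").max(2);D=cv2.imread("pics/side0.png").max(2)
zs=np.arange(270,110,-.5);c=np.array((720.3,-29.8))
for nm,i,I,faces in(("scene",s,S,((X,Y),(-Y,X))),("side",d,D,((Y,X),(-X,Y)))):
  for n,t in faces:
    a=np.median([prof(i,I,c,n,19,t,o,zs) for o in(-6,-3,0,3,6)],0);b=np.median([prof(i,I,c,n,15,t,o,zs) for o in(-6,-3,0,3,6)],0)
    print(nm,n.round(1)[:2],"ring",segs(zs,a,70),"collar",segs(zs,b,70), a[::20].round(), b[-40::8].round())
W=optics.camera_info("wrist");st=telemetry.get_state();p=st["position"];R=Ro.from_euler("xyz",st["tcp_rot"],degrees=True).as_matrix()
im=cv2.imread("pics/w10.png")[:,:,::-1].copy()
print(p)
# edges along rows of constant tool x, at bar-top height
for tx in (50,60,70,80,90):
    ys=np.arange(-75,25,.5);Pw=p+np.c_[np.full(len(ys),tx),ys,np.full(len(ys),p[2]-114.5)]@R.T
    q=proj(W,Pw).astype(np.float32)
    v=cv2.remap(im.max(2),q[:,0].reshape(1,-1),q[:,1].reshape(1,-1),1)[0].astype(int)
    g=np.abs(v[4:]-v[:-4]);k=[j for j in range(1,len(g)-1) if g[j]>25 and g[j]>=g[j-1] and g[j]>g[j+1]]
    print(tx,q[0],[(float(ys[j+2]),int(v[j]),int(v[j+4])) for j in k])
E
```

```text
scene [1.  0.2] ring [261.9, 245.8, 144.2] collar [253.1, 235.9, 132.8] [96. 42. 28. 95. 94. 95. 93. 95. 93. 92. 93. 91. 93. 41. 17. 17.] [51. 24. 16. 15. 18.]
scene [ 0.2 -1. ] ring [262.4, 246.6, 232.5, 231.5, 142.0] collar [266.9, 265.3, 256.5, 240.6, 226.1, 225.1, 215.7, 215.3, 135.5] [75. 51. 22. 79. 81. 81. 85. 83. 79. 85. 83. 84. 87. 60. 18. 15.] [38. 16. 19. 18. 17.]
side [-0.2  1. ] ring [256.3, 246.1, 239.6, 237.4, 138.4] collar [254.6, 244.1, 238.0, 235.3, 136.2] [99. 96. 18. 73. 79. 97. 95. 93. 87. 90. 86. 86. 88. 80. 17. 10.] [23. 15. 11. 11. 11.]
side [-1.  -0.2] ring [261.4, 250.0, 144.0] collar [255.2, 238.5, 135.2] [ 85.  59.  71. 158. 164. 156. 157. 173. 166. 166. 171. 173. 136.  47.  19.  14.] [34. 20. 17. 15. 12.]
[535.9 -60.5 219.4]
50 [190.3 163.1] [(-62.5, 187, 254), (-60.0, 245, 142), (-58.0, 142, 189), (-51.0, 191, 101), (-50.0, 195, 105), (-47.0, 102, 186), (-46.0, 118, 186), (-7.5, 185, 92), (-2.5, 96, 223), (11.5, 232, 130)]
60 [188.8 145.3] [(-64.5, 178, 239), (-61.5, 231, 145), (-59.5, 145, 187), (-53.0, 187, 94), (-49.5, 97, 188), (-48.5, 94, 183), (-2.0, 177, 231), (15.5, 231, 120)]
70 [187.3 127.1] [(-63.5, 184, 226), (-61.0, 222, 144), (-59.0, 144, 183), (-55.0, 182, 97), (-51.5, 99, 186), (-2.0, 174, 230), (16.5, 216, 100)]
80 [185.7 108.5] [(-63.0, 181, 226), (-59.0, 189, 91), (-54.5, 98, 184), (-46.5, 170, 210), (-42.0, 197, 110), (-37.5, 104, 187), (-2.0, 171, 230), (16.5, 216, 108)]
90 [184.   89.4] [(-33.5, 197, 103), (-30.0, 100, 188), (-20.5, 187, 94), (-12.5, 98, 184), (-11.5, 90, 180), (-2.0, 162, 230), (16.5, 217, 94)]
```

Request:
{"name": "drive_tool", "arguments": {
  "motion": [
    [100,0,0,0,0,0,-0.1848],
    [100,0,0,0,0,0,-0.1848],
    [100,0,0,0,0,0,-0.1848],
    [100,0,0,0,0,0,-0.1848],
    [100,0,0,0,0,0,-0.1848]
  ],
  "force": 20
}}

```text
time_s: 12.12
position: [536.3, -60.6, 219.9]
tcp_rot: [-179.9, 0.0, 63.1]
contact_force: [0.3, 0.3, -0.2]
width: 0.998
grip_force: 0.0
```

Request:
{"name": "drive_tool", "arguments": {
  "motion": [
    [100,0,0,0,0,0,-0.1848],
    [100,0,0,0,0,0,-0.1848],
    [100,0,0,0,0,0,-0.1848],
    [100,0,0,0,0,0,-0.1848],
    [100,0,0,0,0,0,-0.1848]
  ]
}}

```text
time_s: 12.75
position: [536.3, -60.6, 219.9]
tcp_rot: [-179.9, -0.1, 116.0]
contact_force: [0.9, 0.7, -1.2]
width: 0.998
grip_force: 0.0
```

Request:
{"name": "drive_tool", "arguments": {
  "motion": [
    [100,0,0,0,0,0,-0.1848],
    [100,0,0,0,0,0,-0.1848],
    [100,0,0,0,0,0,-0.1848],
    [100,0,0,0,0,0,-0.1848],
    [100,0,0,0,0,0,-0.1848]
  ]
}}

```text
time_s: 13.38
position: [536.4, -60.6, 219.9]
tcp_rot: [180.0, -0.1, 169.0]
contact_force: [0.2, 0.3, 0.0]
width: 0.998
grip_force: 0.0
```

Request:
{"name": "drive_tool", "arguments": {
  "motion": [
    [100,0,0,0,0,0,-0.1848],
    [100,0,0,0,0,0,-0.1848],
    [100,-52,5,0,0,0,0],
    [100,-53,5,0,0,0,0],
    [100,0,0,0,0,0,0]
  ]
}}

```text
time_s: 14.0
position: [640.3, -32.0, 218.2]
tcp_rot: [179.9, -0.2, -170.1]
contact_force: [-1.0, 0.4, -0.6]
width: 1.001
grip_force: 0.0
```

```bash
python3 - <<'E'
from h import *
np.set_printoptions(precision=1,suppress=True,linewidth=200)
W=optics.camera_info("wrist");im=optics.capture("wrist");st=telemetry.get_state();p=st["position"];R=Ro.from_euler("xyz",st["tcp_rot"],degrees=True).as_matrix()
print(st["time_s"],p,st["tcp_rot"],st["joints"])
cv2.imwrite("pics/w11.png",im[:,:,::-1])
print(R.T@(np.array([641,-49.2,103.5])-p))
for tx in (-22,-11,0,11,22):
    ys=np.arange(-35,60,.5);Pw=p+np.c_[np.full(len(ys),tx),ys,np.full(len(ys),p[2]-114.5)]@R.T
    q=proj(W,Pw).astype(np.float32)
    v=cv2.remap(im.max(2),q[:,0].reshape(1,-1),q[:,1].reshape(1,-1),1)[0].astype(int)
    g=np.abs(v[4:]-v[:-4]);k=[j for j in range(1,len(g)-1) if g[j]>25 and g[j]>=g[j-1] and g[j]>g[j+1]]
    print(tx,q[0],q[-1],[(float(ys[j+2]),int(v[j]),int(v[j+4])) for j in k])
E
```

```text
14.05 [638.8 -32.5 218.6] [ 179.9   -0.2 -170.1] [ -10.7   20.6   79.7   -0.    79.9 -110.5]
[  0.2 -17.  115.1]
-22 [263.5 274.9] [415.2 275. ] [(-27.0, 57, 125), (-7.0, 114, 58), (4.5, 58, 103), (9.0, 110, 212), (13.5, 218, 115), (17.5, 98, 180)]
-11 [262.9 258. ] [416.3 258.1] [(-27.0, 95, 126), (-7.5, 122, 93), (12.0, 102, 185), (17.5, 218, 112), (20.0, 112, 181)]
0 [262.3 240.8] [417.4 240.9] [(-27.0, 92, 212), (-23.0, 226, 127), (-7.5, 122, 177), (-6.5, 118, 173), (-4.5, 173, 96), (6.0, 90, 184), (14.0, 184, 102), (17.0, 106, 194), (23.5, 212, 177)]
11 [261.6 223.1] [418.6 223.2] [(-33.0, 178, 93), (-26.5, 96, 220), (-19.5, 224, 124), (-6.5, 112, 176), (0.5, 181, 97), (7.5, 95, 185), (18.5, 183, 102), (21.5, 107, 194), (28.5, 211, 181)]
22 [260.9 205. ] [419.8 205.1] [(-33.5, 186, 96), (-27.0, 93, 210), (-15.0, 228, 124), (-6.0, 96, 181), (5.0, 182, 94), (13.0, 95, 181), (24.0, 183, 102), (28.0, 111, 189), (37.0, 208, 175)]
```

Bar edges at tool y −27/−7 (20 mm wide, as given), lever outer face at about 24–28: the hand is centred over both. I lower it.

Request:
{"name": "drive_tool", "arguments": {
  "motion": [
    [100,0,0.5,40,0,0,0],
    [100,0,0,45,0,0,0],
    [100,0,0,30,0,0,0],
    [100,0,0,12,0,0,0],
    [100,0,0,0,0,0,0]
  ]
}}

```text
time_s: 14.68
position: [637.7, -32.7, 93.9]
tcp_rot: [180.0, -0.1, -170.2]
contact_force: [0.2, -0.3, 1.1]
width: 1.0
grip_force: 0.0
```

Request:
{"name": "drive_tool", "arguments": {
  "motion": [
    [80,0,0,0,0,0,0],
    [72,0,0,0,0,0,0],
    [68,0,0,0,0,0,0],
    [68,0,0,0,0,0,0]
  ]
}}

```text
time_s: 15.18
position: [639.2, -32.4, 94.9]
tcp_rot: [-180.0, 0.1, -170.2]
contact_force: [0.7, 1.2, -0.7]
width: 0.679
grip_force: 0.4
```

Request:
{"name": "drive_tool", "arguments": {
  "motion": [
    [67,0,0,3,0,0,0],
    [66,0,0,0,0,0,0],
    [65,0,0,0,0,0,0],
    [65,0,0,0,0,0,0]
  ]
}}

```text
time_s: 15.68
position: [639.0, -31.8, 91.4]
tcp_rot: [179.9, 0.1, -170.2]
contact_force: [1.8, 5.8, 1.5]
width: 0.649
grip_force: 6.1
```

Request:
{"name": "drive_tool", "arguments": {
  "motion": [
    [64,0,0,0,0,0,0],
    [63,0,0,0,0,0,0],
    [63,0,0,0,0,0,0]
  ]
}}

```text
time_s: 16.05
position: [639.1, -32.6, 91.7]
tcp_rot: [-180.0, 0.1, -170.2]
contact_force: [1.9, 3.1, 3.4]
width: 0.63
grip_force: 7.5
```

Request:
{"name": "drive_tool", "arguments": {
  "motion": [
    [62,0,-0.5,0,0,0,0],
    [61,0,-0.5,0,0,0,0],
    [61,0,0,0,0,0,0]
  ]
}}

```text
time_s: 16.42
position: [638.9, -33.5, 91.8]
tcp_rot: [180.0, 0.0, -170.2]
contact_force: [0.8, 4.6, 5.6]
width: 0.61
grip_force: 6.8
```

Request:
{"name": "drive_tool", "arguments": {
  "motion": [
    [61,0,0,-3,0,0,0],
    [61,0,0,-4,0,0,0],
    [61,0,0,-4,0,0,0],
    [61,0,0,-4,0,0,0]
  ]
}}

```text
time_s: 16.92
position: [638.7, -33.6, 104.4]
tcp_rot: [180.0, -0.0, -170.3]
contact_force: [5.6, 2.9, -6.0]
width: 0.612
grip_force: 6.7
```

```bash
python3 - <<'E'
from h import *
np.set_printoptions(precision=1,suppress=True,linewidth=200)
W=optics.camera_info("wrist");im=optics.capture("wrist");st=telemetry.get_state();print(st["time_s"],st["position"],st["contact_force"],st["grip_force"],st["width"])
cv2.imwrite("pics/w12.png",im[:,:,::-1])
d=optics.camera_info("side");D=optics.capture("side").max(2);D0=cv2.imread("pics/side0.png").max(2)
cv2.imwrite("pics/side2.png",D)
zs=np.arange(270,110,-.5);c=np.array((720.3,-29.8))
for I in(D0,D):
  b=np.median([prof(d,I,c,Y,15,X,o,zs) for o in(-6,-3,0,3,6)],0);b2=np.median([prof(d,I,c,-X,15,Y,o,zs) for o in(-6,-3,0,3,6)],0);print(segs(zs,b,50),segs(zs,b2,50))
E
```

```text
16.975 [638.7 -33.6 104.9] [ 4.4  2.8 -3.7] 6.612873002886772 0.6170388858450544
[252.9, 245.4, 133.5] [252.9, 241.6, 132.5]
[253.4, 245.5, 145.8] [254.4, 241.7, 147.0]
```

The carriage follows the hand: the collar edge rose about 13 mm and the wrist carries about 4 N. I continue the lift.

Request:
{"name": "drive_tool", "arguments": {
  "motion": [
    [61,0,0,-6,0,0,0],
    [61,0,0,-8,0,0,0],
    [61,0,0,-8,0,0,0],
    [61,0,0,-8,0,0,0],
    [61,0,0,-8,0,0,0]
  ]
}}

```text
time_s: 17.65
position: [638.6, -33.6, 142.2]
tcp_rot: [180.0, -0.0, -170.3]
contact_force: [5.3, 2.6, -6.7]
width: 0.609
grip_force: 6.3
```

Request:
{"name": "drive_tool", "arguments": {
  "motion": [
    [61,0,0,-8,0,0,0],
    [61,0,0,-8,0,0,0],
    [61,0,0,-8,0,0,0],
    [61,0,0,-8,0,0,0],
    [61,0,0,-8,0,0,0]
  ]
}}

```text
time_s: 18.27
position: [638.5, -33.6, 182.0]
tcp_rot: [180.0, -0.1, -170.3]
contact_force: [5.3, 1.9, -5.7]
width: 0.612
grip_force: 6.3
```

Request:
{"name": "drive_tool", "arguments": {
  "motion": [
    [61,0,0,-8,0,0,0],
    [61,0,0,-6,0,0,0],
    [61,0,0,0,0,0,0],
    [61,0,0,0,0,0,0]
  ]
}}

```text
time_s: 18.77
position: [638.6, -33.6, 196.8]
tcp_rot: [180.0, -0.1, -170.2]
contact_force: [3.7, 3.6, -3.2]
width: 0.611
grip_force: 6.2
```

```bash
python3 - <<'E'
from h import *
np.set_printoptions(precision=1,suppress=True,linewidth=200)
st=telemetry.get_state();print(st["time_s"],st["position"],st["contact_force"],st["grip_force"],st["width"])
zs=np.arange(285,180,-.5);c=np.array((720.3,-29.8))
for n,F in (("side",((Y,X),(-X,Y))),("scene",((X,Y),(-Y,X)))):
  i=optics.camera_info(n);I=optics.capture(n);cv2.imwrite(f"pics/{n}3.png",I[:,:,::-1]);I=I.max(2)
  for a,t in F:
    v=[np.median([prof(i,I,c,a,r,t,o,zs) for o in(-6,-3,0,3,6)],0) for r in(15,19)]
    print(n,a[:2],[segs(zs,x,50) for x in v])
E
```

```text
18.775 [638.6 -33.6 196.8] [ 3.7  3.6 -3.2] 6.15867231041193 0.6106170679202164
side [-0.2  1. ] [[252.9, 245.6, 237.3], [254.6, 247.5, 239.4]]
side [-1.  -0.2] [[254.4], [260.5]]
scene [1.  0.2] [[250.6], [260.0]]
scene [ 0.2 -1. ] [[252.8, 242.0, 234.9, 212.7, 201.4], [258.5, 248.1, 241.1]]
```

Request:
{"name": "drive_tool", "arguments": {
  "motion": [
    [61,0,0,-6,0,0,0],
    [61,0,0,-5,0,0,0],
    [61,0,0,0,0,0,0],
    [61,0,0,0,0,0,0]
  ]
}}

```text
time_s: 19.38
position: [638.6, -33.6, 208.0]
tcp_rot: [180.0, -0.0, -170.2]
contact_force: [4.4, 2.0, -4.1]
width: 0.61
grip_force: 6.3
```

```bash
python3 - <<'E'
from h import *
np.set_printoptions(precision=0,suppress=True,linewidth=220)
st=telemetry.get_state();print(st["time_s"],st["position"],st["contact_force"],st["grip_force"],st["width"])
zs=np.arange(270,215,-1.);c=np.array((720.3,-29.8))
# collar top outer edges/corners: sample outside the ring, lines on collar faces (r26) at the collar's ends, before/after
for n,F in (("side",((Y,X),(-X,Y))),("scene",((X,Y),(-Y,X)))):
  i=optics.camera_info(n);I=optics.capture(n);cv2.imwrite(f"pics/{n}4.png",I[:,:,::-1]);I=I.max(2)
  O=cv2.imread(f"pics/{n}0.png").max(2)
  for a,t in F:
    for o in (-22,22):
      for J,z in((O,np.arange(160,115,-1.)),(I,zs)):
        x=prof(i,J,c,a,25.5,t,o,z);print(n,a[:2].round(1),o,z[0],x)
E
```

```text
19.375 [639. -34. 208.] [ 4.  2. -4.] 6.309683304280043 0.6096693806385561
side [-0.  1.] -22 160.0 [89. 90. 90. 89. 89. 88. 88. 87. 85. 82. 77. 73. 66. 58. 50. 44. 38. 32. 27. 22. 20. 19. 19. 18. 18. 17. 16. 15. 13. 12. 12. 12. 12. 11. 11. 11. 11. 11. 11. 11. 11. 11. 10. 10. 10.]
side [-0.  1.] -22 270.0 [72. 70. 67. 64. 59. 51. 44. 35. 27. 21. 16. 14. 12. 11. 12. 13. 15. 17. 17. 18. 17. 15. 14. 12. 11. 11. 12. 12. 12. 11. 11. 10. 11. 11. 11. 11. 11. 11. 11. 11. 11. 11. 10. 11. 11. 11. 10. 10. 10. 11. 11. 12. 12. 12.
 12.]
side [-0.  1.] 22 160.0 [217. 218. 219. 221. 221. 222. 222. 222. 223. 223. 224. 224. 223. 221. 214. 206. 195. 180. 163. 144. 124. 103.  84.  66.  53.  42.  35.  32.  30.  29.  27.  27.  26.  25.  24.  25.  26.  25.  25.  25.  24.  25.  22.
  20.  20.]
side [-0.  1.] 22 270.0 [90. 90. 90. 90. 90. 90. 90. 90. 90. 90. 89. 87. 82. 75. 66. 57. 49. 41. 35. 29. 24. 20. 18. 16. 15. 14. 14. 13. 13. 12. 11. 12. 13. 14. 15. 14. 14. 13. 13. 13. 13. 13. 13. 13. 14. 14. 14. 14. 15. 14. 14. 14. 14. 13.
 13.]
side [-1. -0.] -22 160.0 [227. 226. 225. 224. 222. 221. 221. 221. 221. 
[... 2255 characters left out ...]
04. 105. 106. 106. 106. 102.  96.  89.  75.  59.  48.  39.  32.  29.  25.  18.  12.  10.  10.  12.  14.  16.  17.  18.  20.  23.  25.  20.  16.  17.  20.  22.  23.  23.  22.  20.  17.
  14.  10.  11.  11.  11.  10.  10.  13.  17.  19.  19.  18.]
scene [ 0. -1.] 22 160.0 [97. 96. 95. 94. 91. 87. 82. 73. 60. 47. 40. 34. 28. 22. 18. 14. 15. 18. 19. 20. 21. 21. 20. 19. 18. 18. 19. 20. 20. 19. 18. 17. 15. 13. 14. 16. 18. 20. 21. 22. 22. 21. 20. 19. 18.]
scene [ 0. -1.] 22 270.0 [86. 70. 52. 34. 29. 23. 21. 20. 19. 19. 19. 16. 15. 17. 20. 20. 17. 15. 19. 22. 19. 15. 14. 18. 22. 19. 15. 15. 18. 20. 22. 25. 23. 19. 17. 21. 25. 21. 14. 12. 13. 15. 17. 18. 21. 23. 24. 24. 24. 24. 22. 20. 17. 13.
 10.]
```

By its top/side edge the collar now reads 248.5 against the ring's 247.5 in the side view. The scene view errs the other way by a similar amount, so they agree to about a millimetre. Now I squeeze, moving toward the bar by half the closure.

Request:
{"name": "drive_tool", "arguments": {
  "motion": [
    [58.6,0,-1,0,0,0,0],
    [56.2,0,-1,0,0,0,0],
    [53.8,0,-1,0,0,0,0],
    [51.5,0,-1,0,0,0,0]
  ],
  "force": 60
}}

```text
time_s: 19.98
position: [638.7, -37.6, 208.8]
tcp_rot: [180.0, -0.1, -170.2]
contact_force: [0.6, 2.3, -3.8]
width: 0.516
grip_force: 8.6
```

Request:
{"name": "drive_tool", "arguments": {
  "motion": [
    [49,0,-1,0,0,0,0],
    [46.5,0,-1,0,0,0,0],
    [44,0,-1,0,0,0,0]
  ]
}}

```text
time_s: 20.35
position: [639.2, -40.7, 209.0]
tcp_rot: [180.0, -0.1, -170.2]
contact_force: [-2.4, 0.7, -2.1]
width: 0.441
grip_force: 11.4
```

```bash
cat > chk.py <<'E'
from h import *
st=telemetry.get_state();print(st["time_s"],st["position"],st["contact_force"],st["grip_force"],st["width"])
c=np.array((720.3,-29.8));i=optics.camera_info("side")
I=optics.capture("side").max(2).astype(np.uint8);zs=np.arange(258,236,-.5)
def ed(J,zs):
    r=[]
    for a,t,os in((Y,X,(-23,-22,-21,-20)),(-X,Y,(20,21,22,23))):
        x=np.mean([prof(i,J,c,a,25.5,t,o,zs) for o in os],0); x=cv2.GaussianBlur(x.reshape(1,-1),(5,1),1)[0]
        k=np.argmin(x[6:]-x[:-6]);r.append((float(zs[k+3]),x[k],x[k+6]))
    return r
print("start",ed(cv2.imread("pics/side0.png").max(2),np.arange(142,126,-.5)));print("prev",ed(cv2.imread("pics/side4.png").max(2),zs));print("now",ed(I,zs))
E
python3 chk.py
```

```text
20.35 [639.20053552 -40.71721335 208.96374521] [-2.43887764  0.68002396 -2.11773597] 11.377862789668143 0.44109280625724845
start [(140.5, np.float64(31.380927733384883), np.float64(21.61553902005045)), (133.0, np.float64(16.14808315108696), np.float64(10.92658935555126))]
prev [(248.5, np.float64(17.35721663767473), np.float64(12.14934501327644)), (248.0, np.float64(14.472755657725179), np.float64(10.251261862189478))]
now [(256.5, np.float64(18.01967316913795), np.float64(12.63042305337734)), (248.5, np.float64(16.89808315108696), np.float64(13.135722842139028))]
```

Request:
{"name": "drive_tool", "arguments": {
  "motion": [
    [41.5,0,-1,0,0,0,0],
    [39.5,0,-1,0,0,0,0],
    [37,0,-0.3,0,0,0,0],
    [35,0,0,0,0,0,0]
  ]
}}

```text
time_s: 20.9
position: [639.5, -43.7, 209.3]
tcp_rot: [-179.9, -0.1, -170.1]
contact_force: [-5.7, -3.7, -2.9]
width: 0.362
grip_force: 56.6
```

```bash
python3 chk.py
```

```text
20.9 [639.5427145  -43.68371714 209.28040742] [-5.73645491 -3.67709631 -2.88090388] 56.633301973342896 0.36237392119814804
start [(140.5, np.float64(31.380927733384883), np.float64(21.61553902005045)), (133.0, np.float64(16.14808315108696), np.float64(10.92658935555126))]
prev [(248.5, np.float64(17.35721663767473), np.float64(12.14934501327644)), (248.0, np.float64(14.472755657725179), np.float64(10.251261862189478))]
now [(256.5, np.float64(18.541118853416005), np.float64(13.912967184413848)), (247.5, np.float64(15.337032815586152), np.float64(12.183151006502426))]
```

Request:
{"name": "drive_tool", "arguments": {
  "motion": [
    [30,0,0,0,0,0,0],
    [30,0,0,0,0,0,0],
    [30,0,0,0,0,0,0],
    [30,0,0,0,0,0,0]
  ],
  "force": 80
}}

```text
time_s: 21.45
position: [639.6, -44.0, 209.4]
tcp_rot: [-179.9, -0.1, -170.1]
contact_force: [-5.0, -5.7, -0.9]
width: 0.353
grip_force: 79.8
```

```bash
python3 - <<'E'
from h import *
st=telemetry.get_state();print(st["time_s"],st["position"],st["contact_force"],st["grip_force"],st["width"])
c=np.array((720.3,-29.8))
for n,F in (("side",((Y,X,-22),(-X,Y,22))),("scene",((X,Y,22),(-Y,X,-22)))):
  i=optics.camera_info(n);I=optics.capture(n);cv2.imwrite(f"pics/{n}5.png",I[:,:,::-1]);I=I.max(2);O=cv2.imread(f"pics/{n}4.png").max(2);A=cv2.imread(f"pics/{n}0.png").max(2)
  for a,t,o in F:
    # best height shift start->now and squeeze-start->now, by profile correlation on the collar's side/bottom
    def x(J,z): return np.array([prof(i,J,c,a,25.5,t,k,z) for k in (o-2,o,o+2)]).mean(0)
    z=np.arange(205,180,-.5); print(n,a[:2].round(1),"bottom edge: start",segs(z-115,x(A,z-115),45),"prev",segs(z,x(O,z),45),"now",segs(z,x(I,z),45))
E
```

```text
21.45 [639.58487353 -43.97938465 209.40942607] [-5.02261772 -5.67782164 -0.94580107] 79.84458804130554 0.3532435592606607
side [-0.2  1. ] bottom edge: start [78.9] prev [194.4] now [192.7]
side [-1.  -0.2] bottom edge: start [82.4] prev [198.1] now [196.5]
scene [1.  0.2] bottom edge: start [] prev [] now []
scene [ 0.2 -1. ] bottom edge: start [78.4] prev [197.2] now [195.7]
```

The collar has risen 114 mm in the side view against a ring distance of 114.3 there, and 117.3 against 116.8 in the scene view. The lever is shut, gripped at 80 N, and the wrist load is small. I hand it in.

```bash
python3 -c "
from rig import workorder
print(workorder.sign_off())"
```

```text
the job is handed in; nothing more can be done
None
```

I handed the job in: the camera is pressed into the tray and the collar is level with the ring's underside to about 1 mm in both views. The lever is squeezed shut and still gripped with the bar at 80 N, but I did not look at the camera in the tray again after the lift.

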